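# Pack up the service case: fold down the inner bin cover, then shut the lid

## Robot

A 6-joint arm with a two-finger parallel gripper is mounted at the origin on the work surface. World frame = base frame: x ahead of the robot, y to its left, z up, the work surface at z = 0. Lengths are in m, angles in rad, forces in N, time in s.
With the tool pointing down it reaches from about 0.275 to 0.725 m from the base axis. Payload 15.9 kg.
Tool frame: the origin (TCP) lies midway between the tips of the shut fingers; the grasp point (between the pads) lies 19 mm behind it; x points along the fingers, y is the direction in which the jaws open and shut, and the axes are right-handed (so a half turn about x gives the same grasp; the last joint's range is limited). The gripper opens to 85 mm and grips with 20 to 120 N. Pads are 22 mm wide; open, the fingers measure 114 mm over their backs; the gripper's body (76 mm by 85 mm) begins 54 mm behind the grasp point. The pads swing forward as they close: fully open they stand 13 mm farther back than shut.
Start: joints at [-1.147, 0.213, -0.034, 1.323, 0, 1.571], TCP at [0.206, -0.456, 0.231] pointing down, gripper open.
Joint ranges: [-2.98, 2.98], [-0.74, 1.72], [-1.14, 1.35], [-2.1, 2.04], [-1.57, 1.44], [-3.14, 3.14]. Speed limits (rad/s): [1.89, 1.89, 2.39, 2.57, 3.14, 3.14].

## Interface

Orientations are given as a unit quaternion [w, x, y, z].
In Python, from plant import robot gives the robot as it stands.
- The arm moves only by the tool servo_tool, never from a script. Its argument "plan" is a list of rows, each a list of 3 entries, a list of its own where there are three numbers: the shift along the tool's x, y, z in units of 40 mm (1.0 is 40 mm), then the turn about the tool's x in units of 5 degrees (1.0 is 5 degrees), then the finger opening in mm, from 0 to 85.4. In form: [[[x, y, z], spin, fingers], ...]. A call has 1 to 5 rows; each row shifts and turns the commanded pose from where the row before left it, along the tool's axes as they then stand; what a row does not reach is not made up. A row lasts 1/10 s, in which the tool goes at most 50 mm and 8.59 degrees, less where a joint would pass 70% of its speed; a pose out of reach is approached as far as the arm can. A call is refused whole if a number of a shift passes 1 or a number of a turn 1, either way. A call with a gripper value outside its range is refused whole. The fingers move at their own pace and stop on an object; "force" is the grip in N (left out, the last holds). Time passes only in rows, so rows that do not move let the fingers close. It gives the time, the measured TCP pose, the force and the opening at its end, in the units of the state.
- robot.get_state(): the state, without advancing time (a new reading comes with each control period).
- robot.snapshot(name): name is "side" or "top" or "wrist"; returns a dict with "frame" (480x640x3 uint8, red, green, blue), "fovy" (degrees; the focal length in pixels is half the picture's height over the tangent of half this angle, whatever the lens; pixels are square), "cx", "cy" (the principal point, pixels), "rvec" (rotation vector, rad) and "tvec" (3), from world to camera coordinates, as OpenCV has them. Camera axes: x right, y down, z forward; pixel columns grow to the right and rows downward; lengths in m; the calibration is good to about 2 mm. A picture is of the moment at which its call begins. There is no depth.
- robot.job_done(): hands the job in, once; it reports no verdict.
Trained networks look in a picture, given as the dict that the camera call returned (one of the last four; its "shot" number tells which), for a name from the list of things; names that differ only in an ending like _2 or _b are one class to them, and where a whole thing is asked for, a point or a joint stands for the part that bears it (a point fixed in the world has none). Each returns a list of dicts, best first, with "p" (0 to 1); they miss things now and then, are a little off and sometimes report something else, mostly with a low value. They report only what shows in the picture. A call takes as long as a camera call.
- robot.recognise(picture, label): "position" ([x, y, z] in m, in the coordinates of the camera as it stood for that picture, good to about 4 mm: the middle of the surface that is visible of it).
- robot.tip_of(picture, label): "position" ([x, y, z] in m, in the coordinates of the camera as it stood for that picture, good to about 4 mm: a listed point, or the origin of a listed thing).
The state is a dict: "t": time; "joints": joint angles; "joint_vel": joint speeds; "joint_torque": joint torques, N m; "ee_pos": TCP position; "tool_rot": TCP orientation; "force": force on the tool from outside, world axes, zero at the start; "moment": the same for the moment, N m; "grip_width": opening from 0.0 (shut) to 1.0 (fully open).
Only numpy, scipy, OpenCV 4.12 (cv2) and the standard library are available. Lean on these libraries where they do the work, as an engineer would, in place of code of your own. Each camera call takes 0.05 s, during which the arm holds its last target.

## Task

Pack up the open black tool case on the blue bench mat: first fold the upright grey inner cover down flat over the small-parts bins, then swing the raised lid over and press it fully shut. Use the fingertips or the outside of the fingers to push each one over from its smooth outer side: pinch and lift nothing, keep your fingers off the foam linings, do not slam the lid, do not shove the case across the bench, and leave the screwdriver in the case and the bottle and tin beside it where they are.

Things in the scene. Friction and masses are not known exactly. Their poses are not given: they have to be found in the camera images.
- case: Loose black plastic tool case, 1.7 to 2.7 kg, standing on the mat (mat top is 4 mm above the work surface); 170 (x, front to back) x 320 (y) x 60 mm high at the rim. Origin: centre of underside; x points to the back (lid hinge), within 0.5 rad of straight away from the robot; y left, z up. The front handle reaches to x = -113. Only the inner cover and lid stand above the rim.
- flap (a joint): Inner cover of the bins: flat grey plastic panel 152 mm along case x (-76 to 76), 108 mm from hinge to free edge, 4 mm thick. Value in rad: 0 = flat over the bins, its top face at case z = 52 mm; 1.57 = upright; stop at 1.70 leaning outwards. Starts at 1.35 to 1.65. A friction hinge (0.09 N m) holds it at any angle: push it all the way. Outer side faces case +y when upright, up when flat.
- flap_hinge (a point): Middle of the inner cover's hinge axis, at case (0, 150, 50) mm; the axis runs along case x, just inside the case's left wall (wall outer face at y = 160, top at z = 60). The bins lie under the flat cover, from y = 38 to 156 mm.
- flap_edge (a point): Middle of the inner cover's free edge, 108 mm from its hinge axis, half way through its thickness.
- lid (a joint): Lid: black shell, 170 mm from hinge to free edge, 320 mm wide, 24 mm thick, 0.2 to 0.3 kg. Value in rad: 0 = shut, top face at case z = 84 mm; 1.57 = upright, free edge at case z = 230 mm, smooth outer face turned to the back (case +x); stop at 1.72 leaning back. Starts at 1.40 to 1.68. A friction hinge (0.33 N m) holds it at any angle: push it all the way.
- lid_hinge (a point): Middle of the lid's hinge axis, at case (85, 0, 60) mm; the axis runs along case y at the back rim. The lid's outer face lies 24 mm off this axis. Two clasps stand 6 mm beyond the lid's free edge at case y = -100 and 100 mm.
- lid_edge (a point): Middle of the lid's free edge on its outer face, 170 mm from the hinge axis along the lid and 24 mm off it towards the outer side; when shut it lies at the front, case (-85, 0, 84) mm.
- lid_foam: Grey foam lining filling the inner side of the lid (160 x 310 x 10 mm, recessed 10 mm inside the lid's rim). Not to be touched. Frame: that of the lid, origin on its hinge axis.
- flap_foam: Grey foam lining on the inner side of the inner cover (136 x 80 x 4 mm). Not to be touched. Frame: that of the inner cover, origin on its hinge axis.
- driver: Loose screwdriver 150 mm long lying in the tool tray of the case, along case y, below the rim. It stays in the case. Origin: underside of its middle.
- bottle: Loose closed cleaner bottle, 60 mm across, 140 mm high, standing 60 to 90 mm to the right of the case. Origin: centre of its underside.
- tin: Loose round flux tin, 71 mm across, 25 mm high, standing on the mat to the left of the case, 50 to 90 mm clear of it. Origin: centre of its underside.

How it is judged:
On the way, in this order (a step that is already met when the one before it is completed fails the run):
1. the inner cover lies flat over the bins while the lid is still open (value of joint flap below 0.06 rad and value of joint lid above 1 rad), for 0.2 s.
2. the lid is fully shut over the flat inner cover (value of joint lid below 0.035 rad and value of joint flap below 0.06 rad), for 0.2 s.
At the end, for the whole second after the job is handed in: The lid is shut to within 0.035 rad (6 mm at its free edge) with the inner cover flat beneath it to within 0.06 rad; the case stands level and at rest within 40 mm of where it was, the screwdriver is still in it, and the bottle and tin are within 20 mm of where they were (all of step 2 and linear speed of case below 0.02 m/s and angle between case's own z axis and vertical below 0.05 rad and distance of case from where it was at the start of the episode below 0.04 m and distance of each of bottle, tin from where it was at the start of the episode below 0.02 m and z of driver in the frame of case below 0.04 m); the robot touches nothing.
It fails at once if the lid is swung over while the inner cover still stands up (value of joint lid below 0.9 rad and value of joint flap above 0.2 rad).
It fails at once if the lid or the inner cover is pinched or handled by its foam lining (over 1.5 N on the lining) (contact force between the fingers and lid_foam above 1.5 N or contact force between the fingers and flap_foam above 1.5 N).
It fails at once if the lid is slammed (faster than 3 rad/s) (velocity of joint lid below -3 rad/s).
It fails at once if the case is lifted, tipped, or shoved more than 40 mm (height (world z) of case above 0.016 m or angle between case's own z axis and vertical above 0.12 rad or distance of case from where it was at the start of the episode above 0.04 m).
It fails at once if the screwdriver is lifted, or the bottle or tin is moved more than 20 mm or knocked over (z of driver in the frame of case above 0.04 m or distance of any of bottle, tin from where it was at the start of the episode above 0.02 m or angle between bottle's own z axis and vertical above 0.3 rad).
It also fails if it takes over 53 s, if anything falls off the work surface, if the arm or the gripper's body presses on something with over 40 N, if the wrist force passes 120 N, or if a joint passes its speed limit or range.

## Working session

There is one attempt and no reset: what is moved stays moved. The work goes in short steps, Python scripts to look and compute and a tool call to move; the robot and the scene stay as the last step left them, time stands still between calls to the robot, and variables do not carry over. Pictures are saved under pics/ and viewed, and the job is handed in when it is done.

Besides the shell and the picture viewer there is one more tool, called after "Emit:" in YAML: its name, and indented under it one key for each argument. servo_tool: Moves the arm, as the interface text tells. Its arguments: {"type":"object","properties":{"plan":{"type":"array","items":{"type":"array"}},"force":{"type":"number"}},"required":["plan"]}

```bash
mkdir -p pics; ls; cat > h.py <<'E'
import numpy as np, cv2
from scipy.spatial.transform import Rotation as R
from plant import robot
def snap(n,f):
    s=robot.snapshot(n); cv2.imwrite('pics/'+f+'.png',s['frame'][:,:,::-1]); return s
def w(s,p):
    M,_=cv2.Rodrigues(np.array(s['rvec'],float)); return M.T@(np.array(p)-np.array(s['tvec']).ravel())
def find(s,l,k='tip_of'):
    r=getattr(robot,k)(s,l); return [(round(d['p'],2),np.round(w(s,d['position']),4).tolist()) for d in r[:2]]
E
python3 - <<'E'
from h import *
st=robot.get_state(); print(st)
for c in ['side','top','wrist']:
    s=snap(c,c+'0')
    M,_=cv2.Rodrigues(np.array(s['rvec'],float)); print(c,s['fovy'],(-M.T@np.array(s['tvec']).ravel()).round(3))
    for l in ['case','flap_hinge','flap_edge','lid_hinge','lid_edge','driver','bottle','tin']: print(c,l,find(s,l))
E
```

```text
pics
{'t': 0.0, 'joints': array([-1.14696958e+00,  2.13370984e-01, -3.50535797e-02,  1.32349573e+00,
        2.03116617e-05,  1.57082784e+00]), 'joint_vel': array([-2.36260250e-04, -9.30678273e-04,  2.75001182e-04, -1.49054007e-05,
       -1.29520243e-03,  4.59480278e-04]), 'joint_torque': array([ 2.11061255e-03, -6.86158204e+01,  4.87123883e+01,  1.72249856e-02,
        9.00625128e-05,  1.75946792e-05]), 'ee_pos': array([ 0.20549303, -0.45545104,  0.23081094]), 'tool_rot': array([-0.14832546, -0.69121466, -0.14910546,  0.69136779]), 'force': array([ 0.07680972, -0.08344526, -0.3374381 ]), 'moment': array([-0.02482501, -0.00564496,  0.03523334]), 'grip_width': 1.0011953206937951}
side 44.77820387264278 [0.224 1.08  0.752]
side case [(0.72, [0.4928, -0.0379, 0.0082])]
side flap_hinge [(0.77, [0.5578, 0.0971, 0.0538]), (0.58, [0.5597, -0.0728, 0.2334])]
side flap_edge [(0.94, [0.5546, 0.0871, 0.1601])]
side lid_hinge [(0.77, [0.5652, -0.0742, 0.0578]), (0.54, [0.5619, -0.0721, 0.2338])]
side lid_edge [(0.92, [0.5593, -0.0739, 0.233])]
side driver [(0.78, [0.4541, -0.0866, 0.0124])]
side bottle [(0.78, [0.4145, -0.2831, 0.0036])]
side tin [(0.67, [0.5471, 0.2316, 0.0033])]
top 55.69807784502506 [0.355 0.035 1.001]
top case [(0.96, [0.4975, -0.0334, 0.0045]), (0.21, [0.4144, -0.2848, 0.0018])]
top flap_hinge [(0.72, [0.5675, 0.097, 0.0521]), (0.7, [0.5687, -0.0739, 0.2345])]
top flap_edge [(0.79, [0.5611, 0.0875, 0.16])]
top lid_hinge [(0.66, [0.5712, -0.0748, 0.0654])]
top lid_edge [(0.89, [0.5671, -0.0718, 0.2379])]
top driver [(0.9, [0.4589, -0.0869, 0.0075]), (0.46, [0.5631, 0.085, 0.1594])]
top bottle [(0.9, [0.4148, -0.2825, 0.0012])]
top tin [(0.65, [0.5543, 0.2291, 0.0037])]
wrist 64.33723289257276 [ 0.275 -0.425  0.376]
wrist case []
wrist flap_hinge []
wrist flap_edge []
wrist lid_hinge []
wrist lid_edge []
wrist driver []
wrist bottle []
wrist tin []
```

View pics/side0.png

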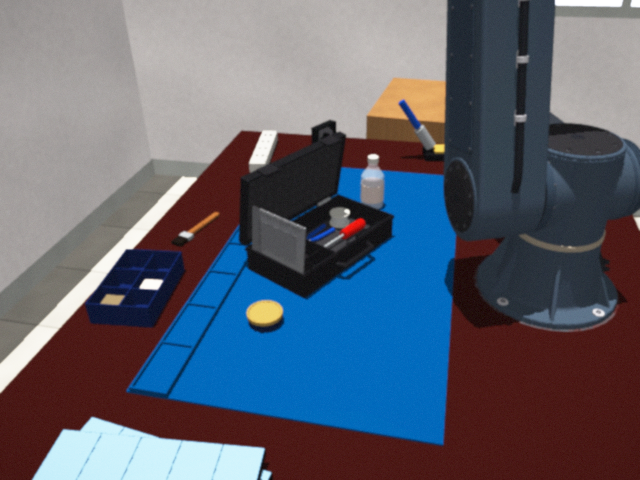

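View pics/top0.png

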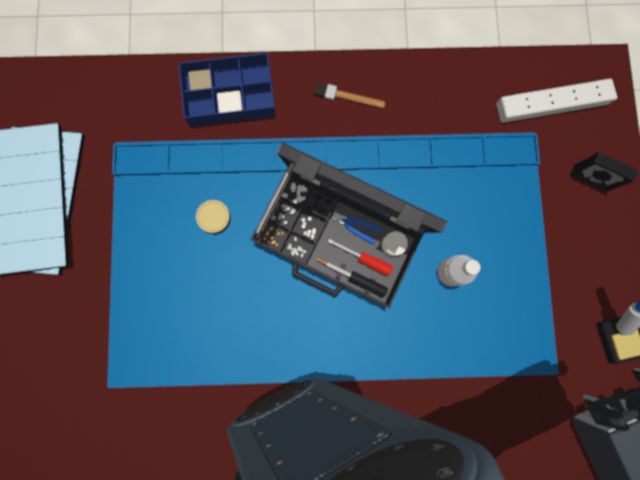

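The side view shows the lid raised behind, around (300,180), the grey cover upright at (280,240), the tin at (265,313) and the bottle at (372,185). The top view agrees: the case is turned about -0.47 rad. Next I'll fit the case pose and get the tool axes in the case frame.

```bash
cat >> h.py <<'E'
O=np.array([0.4952,-0.0360,0.004]); YAW=-0.475
C=R.from_euler('z',YAW).as_matrix()
def toolR(st): q=st['tool_rot']; return R.from_quat([q[1],q[2],q[3],q[0]]).as_matrix()
def incase(p): return (C.T@(np.array(p)-O))*1000
def report():
    st=robot.get_state(); T=toolR(st)
    print('t',round(st['t'],2),'tcp case mm',incase(st['ee_pos']).round(1),'F case',(C.T@st['force']).round(1),'grip',round(st['grip_width'],2))
    A=C.T@T; print('tool axes in case (cols x,y,z)\n',A.round(2)); return st
E
python3 - <<'E'
from h import *
from scipy.optimize import least_squares
obs=[(0,0,0,.4928,-.0379,.0082),(0,0,0,.4975,-.0334,.0045),(0,150,50,.5578,.0971,.0538),(0,150,50,.5675,.097,.0521),(85,0,60,.5652,-.0742,.0578),(85,0,60,.5712,-.0748,.0654)]
obs=np.array(obs)
le=np.array([[.5593,-.0739,.233],[.5671,-.0718,.2379]]);fe=np.array([[.5546,.0871,.1601],[.5611,.0875,.16]])
def f(v):
    M=R.from_euler('z',v[2]).as_matrix(); o=np.array([v[0],v[1],.004])
    t,u=v[3],v[4]
    L=np.array([85-170*np.cos(t)+24*np.sin(t),0,60+170*np.sin(t)+24*np.cos(t)])/1000
    F=np.array([0,150-108*np.cos(u),50+108*np.sin(u)])/1000
    r=[(M@(p[:3]/1000)+o-p[3:]) for p in obs]+[M@L+o-p for p in le]+[M@F+o-p for p in fe]
    return np.concatenate(r)
s=least_squares(f,[.495,-.036,-.475,1.4,1.45],loss='soft_l1',f_scale=.004); print(s.x.round(4),np.abs(s.fun).max())
v=s.x
open('h.py','a').write(f'\nO=np.array([{v[0]:.4f},{v[1]:.4f},0.004]); YAW={v[2]:.4f}; C=R.from_euler("z",YAW).as_matrix()\n')
import importlib,h; importlib.reload(h)
h.report(); print(h.C)
s=snap('wrist','w0'); M,_=cv2.Rodrigues(np.array(s['rvec'],float)); T=toolR(robot.get_state())
print('cam in tool',T.T@(-M.T@np.array(s['tvec']).ravel()-robot.get_state()['ee_pos']))
print('bottle,tin case',h.incase([.4147,-.2828,.002]),h.incase([.551,.230,.003]))
E
```

```text
[ 0.4938 -0.0357 -0.4817  1.3963  1.4645] 0.006200000000000004
t 1.35 tcp case mm [ -60.8 -505.8  227.3] F case [-0.2 -0.5  0.5] grip 1.0
tool axes in case (cols x,y,z)
 [[ 0.    0.79 -0.62]
 [-0.   -0.62 -0.79]
 [-1.    0.   -0.  ]]
[[ 0.88620862  0.4632864   0.        ]
 [-0.4632864   0.88620862 -0.        ]
 [-0.          0.          1.        ]]
cam in tool [-0.14447893  0.0003996  -0.07570905]
bottle,tin case [  44.37896758 -255.62810338   -2.        ] [-72.40406331 261.96561152  -1.        ]
```

Emit:
servo_tool:
  plan:
    - [[0,0,0],-1,0]
    - [[0,0,0],-1,0]
    - [[0,0,0],-1,0]
    - [[0,0,0],-1,0]
    - [[0,0,0],-1,0]
  force: 40

```text
t: 1.9
ee_pos: [0.2056, -0.4558, 0.2313]
tool_rot: [0.296, 0.642, 0.296, -0.642]
force: [0.3, 0.3, -0.6]
grip_width: 0.144
```

Emit:
servo_tool:
  plan:
    - [[0,0,0],-1,0]
    - [[0,0,0],-1,0]
    - [[0,0,0],-0.6,0]
    - [[0,0,-0.5],0,0]
    - [[0,0,-0.8],0,0]

```text
t: 2.4
ee_pos: [0.2296, -0.41, 0.231]
tool_rot: [-0.365, -0.605, -0.365, 0.606]
force: [1.3, 0.2, 0.1]
grip_width: -0.004
```

```bash
python3 -c "
from h import *
print(report()['joints'])"
```

```text
t 2.4 tcp case mm [ -60.8 -454.1  227. ] F case [1.  0.8 0.1] grip -0.0
tool axes in case (cols x,y,z)
 [[-0.  1. -0.]
 [-0. -0. -1.]
 [-1. -0.  0.]]
[-1.06020852e+00  1.51098177e-01 -1.10667756e-01  1.30917609e+00
 -1.73826558e-04  9.96069273e-01]
```

Emit:
servo_tool:
  plan:
    - [[0,0,-1],0,0]
    - [[0,0,-1],0,0]
    - [[0,0,-1],0,0]
    - [[0,0,-1],0,0]
    - [[0,0,-1],0,0]

```text
t: 2.9
ee_pos: [0.3232, -0.2312, 0.2314]
tool_rot: [0.366, 0.605, 0.365, -0.605]
force: [-0.3, -0.3, 0.2]
grip_width: -0.003
```

Emit:
servo_tool:
  plan:
    - [[0,0,-1],0,0]
    - [[0,0,-1],0,0]
    - [[0,0,-1],0,0]
    - [[0,0,-1],0,0]
    - [[0,0,-1],0,0]

```text
t: 3.4
ee_pos: [0.4164, -0.054, 0.2315]
tool_rot: [0.366, 0.605, 0.366, -0.605]
force: [0.7, -1.1, -0.3]
grip_width: 0.002
```

Emit:
servo_tool:
  plan:
    - [[0,0,-1],0,0]
    - [[0,0,-1],0,0]
    - [[0,0,-1],0,0]
    - [[0,0,-1],0,0]
    - [[0,0.5,-1],0,0]

```text
t: 3.9
ee_pos: [0.5263, 0.1144, 0.2319]
tool_rot: [0.366, 0.605, 0.366, -0.605]
force: [1.7, -0.3, 0.2]
grip_width: -0.001
```

```bash
python3 -c "
from h import *
print(report()['joints'])"
```

```text
t 3.9 tcp case mm [-40.7 148.1 227.9] F case [1.6 0.5 0.2] grip -0.0
tool axes in case (cols x,y,z)
 [[ 0.  1. -0.]
 [ 0. -0. -1.]
 [-1.  0. -0.]]
[2.13908815e-01 2.93103281e-01 7.17143377e-02 1.34892752e+00
 2.49713310e-04 2.26705073e+00]
```

Emit:
servo_tool:
  plan:
    - [[0,0.1,-0.7],0,0]
    - [[0,0.1,-0.7],0,0]
    - [[0.8,0,0],0,0]
    - [[0.8,0,0],0,0]
    - [[0.6,0,0],0,0]

```text
t: 4.4
ee_pos: [0.5592, 0.1581, 0.1413]
tool_rot: [-0.366, -0.605, -0.366, 0.606]
force: [0.2, 0.3, 0.0]
grip_width: 0.007
```

```bash
python3 -c "
from h import *
report()
for c in ['side','top']:
    s=snap(c,c+'1')
    for l in ['case','flap_edge','flap_hinge']: print(c,l,[(p,incase(x).round(1)) for p,x in find(s,l)])
"
```

```text
t 4.4 tcp case mm [-31.8 202.  137.3] F case [0.  0.3 0. ] grip 0.01
tool axes in case (cols x,y,z)
 [[-0.  1. -0.]
 [-0. -0. -1.]
 [-1. -0.  0.]]
side case [(0.8, array([ 0.1, -3.4,  0.5]))]
side flap_edge [(0.77, array([  0.6, 135.4, 159.5])), (0.44, array([ -1.5, 146.8,  52.6]))]
side flap_hinge [(0.83, array([ -1.1, 145.6,  50.1]))]
top case []
top flap_edge [(0.5, array([  1.7, 141.5, 155.6]))]
top flap_hinge [(0.63, array([  4.4, 150.5,  49.9]))]
```

View pics/side1.png

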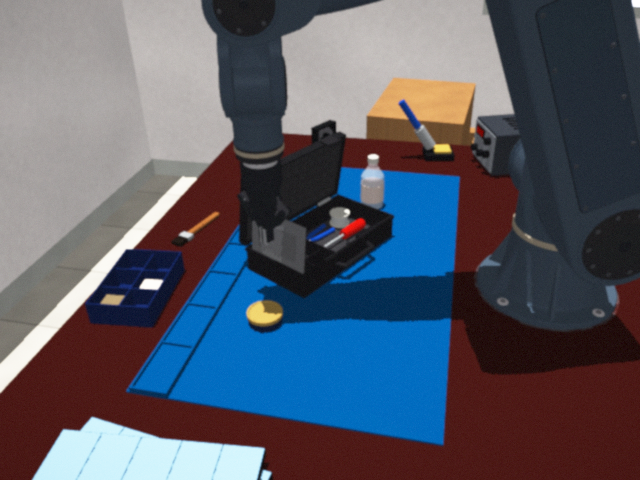

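View pics/top1.png

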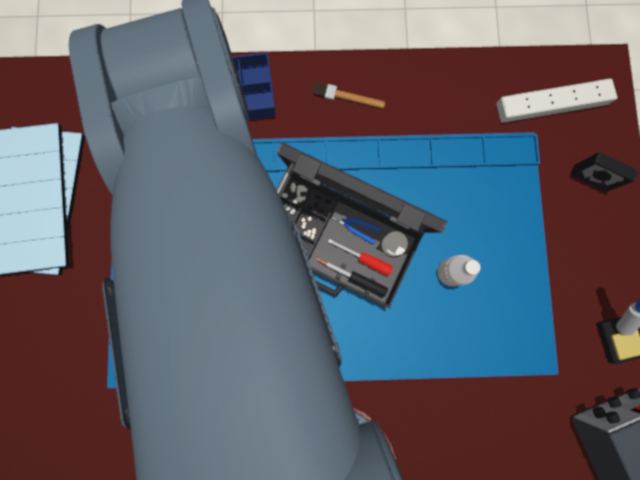

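Emit:
servo_tool:
  plan:
    - [[0,0,0.9],0,0]
    - [[0.1,0,0.5],0,0]
    - [[0.08,0,0.3],0,0]
    - [[0.13,0,0.3],0,0]
    - [[0.17,0,0.26],0,0]

```text
t: 5.3
ee_pos: [0.5179, 0.0776, 0.1242]
tool_rot: [0.366, 0.606, 0.366, -0.605]
force: [1.7, 0.5, 0.2]
grip_width: 0.001
```

```bash
python3 -c "
from h import *
report()
s=snap('side','side2')
for l in ['case','flap_edge','lid_edge']: print(l,[(p,incase(x).round(1)) for p,x in find(s,l)])
"
```

```text
t 5.3 tcp case mm [-31.1 111.5 120.2] F case [1.2 1.2 0.2] grip 0.0
tool axes in case (cols x,y,z)
 [[ 0.  1. -0.]
 [ 0. -0. -1.]
 [-1.  0. -0.]]
case [(0.82, array([-0.7, -0.7,  2.5])), (0.21, array([  45.5, -259.9,   -0.7]))]
flap_edge [(0.93, array([ -2.8,  83.9, 139.6]))]
lid_edge []
```

View pics/side2.png

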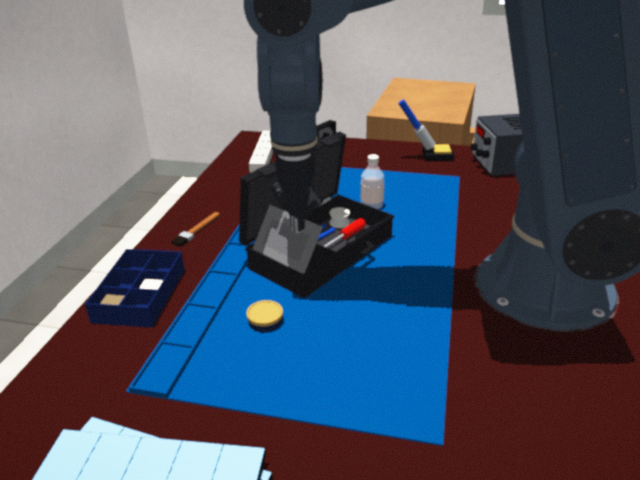

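Emit:
servo_tool:
  plan:
    - [[0.26,0,0.28],0,0]
    - [[0.24,0,0.2],0,0]
    - [[0.28,0,0.17],0,0]
    - [[0.3,0,0.13],0,0]
    - [[0.3,0,0.08],0,0]

```text
t: 6.0
ee_pos: [0.5014, 0.0472, 0.068]
tool_rot: [-0.366, -0.605, -0.366, 0.605]
force: [0.3, 1.2, 0.8]
grip_width: -0.001
```

Emit:
servo_tool:
  plan:
    - [[0.15,0,0],0,0]
    - [[0.1,0,0],0,0]
    - [[0.05,0,0],0,0]
    - [[0.05,0,0],0,0]
    - [[0,0,0],0,0]

```text
t: 6.5
ee_pos: [0.5019, 0.0476, 0.0558]
tool_rot: [0.366, 0.605, 0.366, -0.605]
force: [-6.5, -1.1, 14.0]
grip_width: -0.006
```

```bash
python3 -c "
from h import *
report()
s=snap('side','side3')
for l in ['case','flap_edge','lid_edge']: print(l,[(p,incase(x).round(1)) for p,x in find(s,l)])
"
```

```text
t 6.5 tcp case mm [-31.4  77.6  51.8] F case [-5.2 -4.  14. ] grip -0.01
tool axes in case (cols x,y,z)
 [[ 0.  1. -0.]
 [ 0. -0. -1.]
 [-1.  0. -0.]]
case [(0.7, array([-1. , -0.5,  0.5]))]
flap_edge [(0.59, array([-0.9, 41.4, 50.9]))]
lid_edge [(0.79, array([ 76.9,  -3.9, 226.3]))]
```

View pics/side3.png

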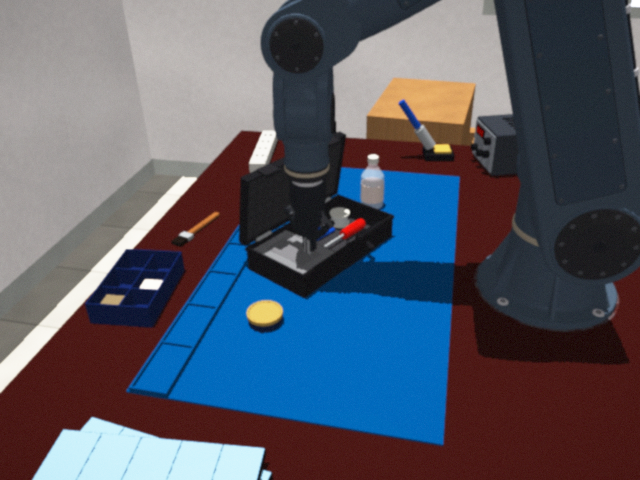

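Emit:
servo_tool:
  plan:
    - [[-0.5,0,0],0,0]
    - [[-1,0,0],0,0]
    - [[-1,0,0],0,0]
    - [[-1,0,0],0,0]
    - [[-1,0,0],0,0]

```text
t: 7.2
ee_pos: [0.5015, 0.0477, 0.237]
tool_rot: [0.366, 0.605, 0.366, -0.605]
force: [0.1, -0.4, -0.1]
grip_width: -0.004
```

Emit:
servo_tool:
  plan:
    - [[-1,0,0],0,0]
    - [[0,0,0.5],0,0]
    - [[0,0.5,0.5],0,0]
    - [[0,0,0],0,0]
    - [[0,0,0],0,0]

```text
t: 7.7
ee_pos: [0.5009, 0.0026, 0.2751]
tool_rot: [0.365, 0.606, 0.365, -0.605]
force: [-1.0, 0.6, -0.8]
grip_width: 0.0
```

```bash
python3 -c "
from h import *
print(report()['joints'])
s=snap('side','side4')
for l in ['case','flap_edge','flap_hinge','lid_edge','lid_hinge']: print(l,[(p,incase(x).round(1)) for p,x in find(s,l)])
"
```

```text
t 7.7 tcp case mm [-11.5  37.3 271.1] F case [-1.2  0.1 -0.8] grip 0.0
tool axes in case (cols x,y,z)
 [[ 0.  1. -0.]
 [ 0. -0. -1.]
 [-1.  0. -0.]]
[5.13567283e-03 2.12184590e-01 7.46217770e-02 1.43290046e+00
 1.82782739e-04 2.06064076e+00]
case [(0.57, array([-2.9, -3.5,  1.3]))]
flap_edge [(0.73, array([-13.5, -62.1,   7.7])), (0.56, array([-4.3, 39.7, 49.3]))]
flap_hinge [(0.66, array([75.9, -2.4, 58.8])), (0.64, array([ -3.8, 149.5,  50.3]))]
lid_edge [(0.82, array([ 75.7,  -3.3, 229. ])), (0.53, array([ -1.6, 148.5,  50.8]))]
lid_hinge [(0.62, array([82.6,  0.5, 56.4]))]
```

View pics/side4.png

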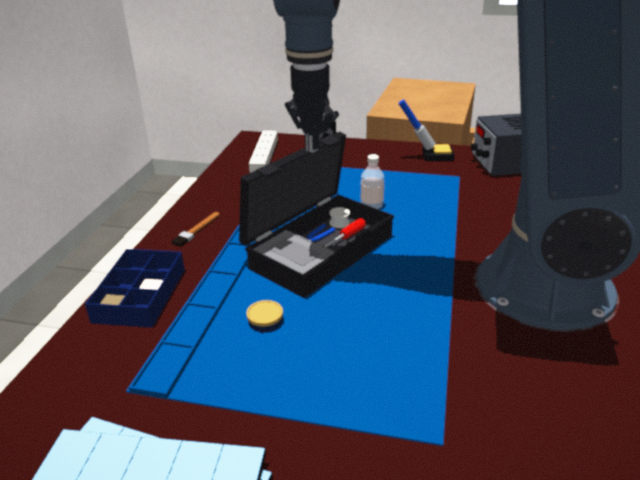

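Emit:
servo_tool:
  plan:
    - [[0,0.8,0.2],0,0]
    - [[0,0.8,0.2],0,0]
    - [[0,0.8,0.2],0,0]
    - [[0,0.8,0.2],0,0]
    - [[0,0.7,0.1],0,0]

```text
t: 8.5
ee_pos: [0.623, -0.1026, 0.2747]
tool_rot: [-0.366, -0.605, -0.366, 0.605]
force: [-0.0, -0.4, -0.2]
grip_width: -0.0
```

Emit:
servo_tool:
  plan:
    - [[0.5,0,0],0,0]
    - [[0.6,0,0],0,0]
    - [[0.6,0,0],0,0]
    - [[0,0,0],0,0]

```text
t: 8.9
ee_pos: [0.6206, -0.1011, 0.2038]
tool_rot: [-0.365, -0.604, -0.367, 0.606]
force: [0.3, -0.0, -0.2]
grip_width: 0.0
```

```bash
python3 -c "
from h import *
print(report()['joints'])
for c in ['side','top']:
  s=snap(c,c+'5')
  for l in ['case','lid_edge']: print(l,[(p,incase(x).round(1)) for p,x in find(s,l)])
"
```

```text
t 8.9 tcp case mm [142.7   0.8 199.8] F case [ 0.3  0.1 -0.2] grip 0.0
tool axes in case (cols x,y,z)
 [[-0.  1. -0.]
 [-0. -0. -1.]
 [-1. -0.  0.]]
[-1.61472351e-01  4.99299889e-01  3.04440041e-01  1.38100077e+00
  5.76464670e-05  1.89273914e+00]
case [(0.67, array([ 0.6, -6. ,  0.9]))]
lid_edge [(0.79, array([ 7.810e+01, -1.000e-01,  2.303e+02]))]
case []
lid_edge []
```

View pics/side5.png

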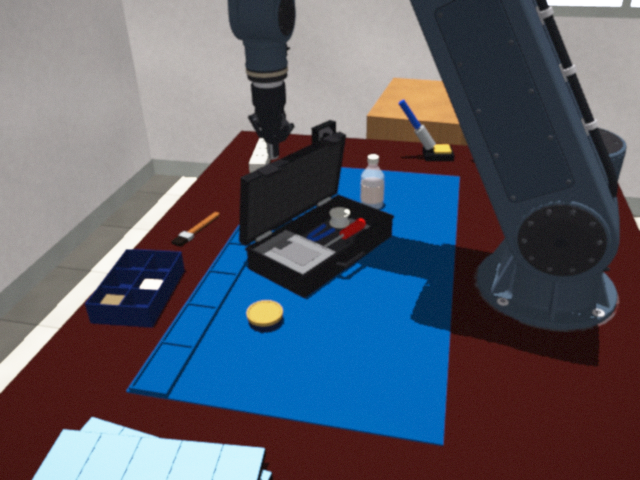

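Emit:
servo_tool:
  plan:
    - [[0,-0.5,0],0,0]
    - [[0,-0.4,0],0,0]
    - [[0.05,-0.25,0],0,0]
    - [[0.03,-0.25,0],0,0]
    - [[0.03,-0.2,0],0,0]

```text
t: 9.7
ee_pos: [0.5657, -0.0718, 0.2036]
tool_rot: [0.366, 0.606, 0.365, -0.605]
force: [1.5, -1.5, 2.4]
grip_width: -0.004
```

```bash
python3 -c "
from h import *
report()
s=snap('side','side6')
for l in ['case','lid_edge']: print(l,[(p,incase(x).round(1)) for p,x in find(s,l)])
"
```

```text
t 9.7 tcp case mm [ 80.4   1.4 199.6] F case [ 2.  -0.6  2.4] grip -0.0
tool axes in case (cols x,y,z)
 [[ 0.  1. -0.]
 [ 0. -0. -1.]
 [-1.  0. -0.]]
case [(0.75, array([ 59.5,  -3.5, 229.5])), (0.56, array([-1.7, -2.4, -0.2]))]
lid_edge [(0.83, array([ 60.8,  -1.3, 223.7])), (0.18, array([ 1.4, 41.9, 52.6]))]
```

View pics/side6.png

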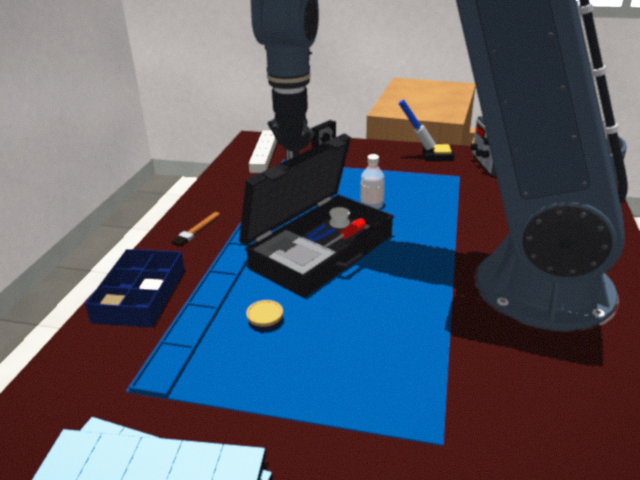

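Emit:
servo_tool:
  plan:
    - [[0.05,-0.24,0],0,0]
    - [[0.07,-0.24,0],0,0]
    - [[0.09,-0.24,0],0,0]
    - [[0.1,-0.24,0],0,0]
    - [[0.12,-0.22,0],0,0]

```text
t: 10.35
ee_pos: [0.5241, -0.05, 0.1856]
tool_rot: [0.366, 0.605, 0.365, -0.605]
force: [0.7, -0.8, 2.1]
grip_width: -0.002
```

```bash
python3 -c "
from h import *
report()
s=snap('side','side7')
for l in ['case','lid_edge','flap_edge']: print(l,[(p,incase(x).round(1)) for p,x in find(s,l)])
"
```

```text
t 10.35 tcp case mm [ 33.4   1.4 181.6] F case [ 1.  -0.4  2.1] grip -0.0
tool axes in case (cols x,y,z)
 [[ 0.  1. -0.]
 [ 0. -0. -1.]
 [-1.  0. -0.]]
case [(0.64, array([ 1. , -3.6,  0.8]))]
lid_edge [(0.78, array([  2.5,  -4.5, 208.5]))]
flap_edge [(0.9, array([-0.9, 41. , 51.4]))]
```

View pics/side7.png

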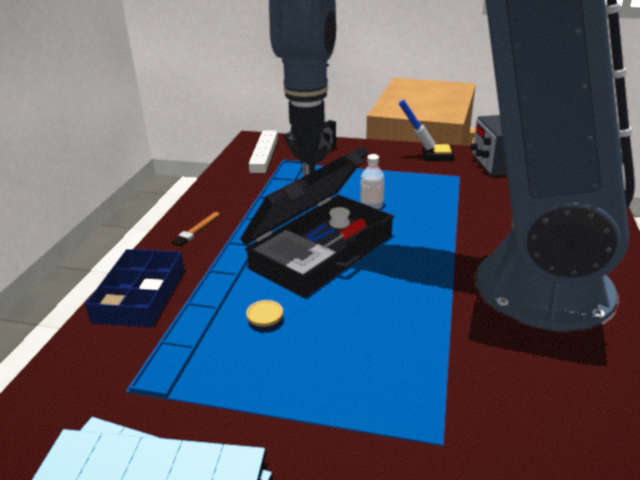

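Emit:
servo_tool:
  plan:
    - [[0.13,-0.22,0],0,0]
    - [[0.15,-0.2,0],0,0]
    - [[0.17,-0.2,0],0,0]
    - [[0.18,-0.18,0],0,0]
    - [[0.19,-0.17,0],0,0]

```text
t: 11.05
ee_pos: [0.4899, -0.032, 0.1527]
tool_rot: [0.366, 0.605, 0.365, -0.605]
force: [-0.2, 1.0, 2.7]
grip_width: 0.0
```

Emit:
servo_tool:
  plan:
    - [[0.21,-0.15,0],0,0]
    - [[0.22,-0.14,0],0,0]
    - [[0.22,-0.12,0],0,0]
    - [[0.24,-0.11,0],0,0]
    - [[0.22,-0.08,0],0,0]

```text
t: 11.55
ee_pos: [0.4676, -0.0205, 0.1072]
tool_rot: [-0.366, -0.605, -0.366, 0.605]
force: [-1.4, -0.1, 2.2]
grip_width: -0.004
```

```bash
python3 -c "
from h import *
report()
s=snap('side','side8')
for l in ['case','lid_edge']: print(l,[(p,incase(x).round(1)) for p,x in find(s,l)])
"
```

```text
t 11.55 tcp case mm [-30.2   1.3 103.2] F case [-1.2 -0.8  2.2] grip -0.0
tool axes in case (cols x,y,z)
 [[-0.  1. -0.]
 [-0. -0. -1.]
 [-1. -0.  0.]]
case [(0.67, array([-1.6,  0.3,  0.9])), (0.16, array([-77.9, 259.5,   0.7]))]
lid_edge [(0.78, array([-81.8,  -0.4, 107.6])), (0.72, array([-13.9, -63.2,   5.8]))]
```

View pics/side8.png

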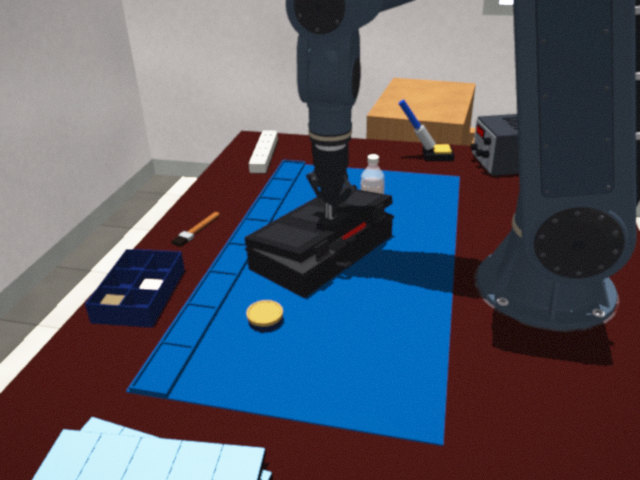

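Emit:
servo_tool:
  plan:
    - [[0.18,-0.08,0],0,0]
    - [[0.15,-0.04,0],0,0]
    - [[0.1,0,0],0,0]
    - [[0.05,0,0],0,0]
    - [[0,0,0],0,0]

```text
t: 12.2
ee_pos: [0.4636, -0.0185, 0.0886]
tool_rot: [-0.366, -0.605, -0.366, 0.605]
force: [1.2, -0.5, 0.3]
grip_width: 0.001
```

```bash
python3 -c "
from h import *
report()
s=snap('side','side9')
for l in ['case','lid_edge']: print(l,[(p,incase(x).round(1)) for p,x in find(s,l)])
"
```

```text
t 12.2 tcp case mm [-34.7   1.3  84.6] F case [1.3 0.1 0.3] grip 0.0
tool axes in case (cols x,y,z)
 [[-0.  1. -0.]
 [-0. -0. -1.]
 [-1. -0.  0.]]
case [(0.91, array([ 0. , -0.2, -0.1]))]
lid_edge [(0.82, array([-90.3,  -1.3,  80.6]))]
```

View pics/side9.png

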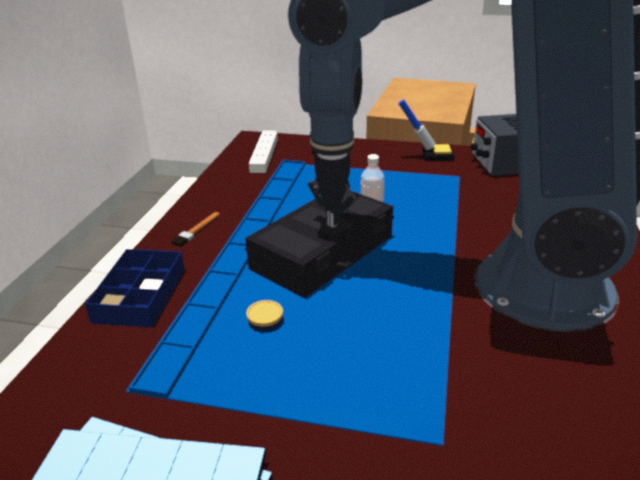

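Almost shut, with no stop force yet. I'll press down a little more.

Emit:
servo_tool:
  plan:
    - [[0.05,0,0],0,0]
    - [[0.05,0,0],0,0]
    - [[0.04,0,0],0,0]
    - [[0,0,0],0,0]

```text
t: 12.75
ee_pos: [0.4646, -0.0186, 0.0873]
tool_rot: [0.366, 0.606, 0.365, -0.604]
force: [-30.3, 1.1, 84.5]
grip_width: -0.003
```

Firmly against its stop (84 N), so I'm backing off straight up.

Emit:
servo_tool:
  plan:
    - [[-0.15,0,0],0,0]
    - [[-0.3,0,0],0,0]
    - [[-0.6,0,0],0,0]
    - [[-1,0,0],0,0]
    - [[-1,0,0],0,0]

```text
t: 13.25
ee_pos: [0.4633, -0.0185, 0.2065]
tool_rot: [-0.366, -0.605, -0.366, 0.605]
force: [1.7, -0.1, -0.7]
grip_width: -0.0
```

Emit:
servo_tool:
  plan:
    - [[-1,0,0],0,0]
    - [[-0.5,-1,0],0,0]
    - [[0,-1,0],0,0]
    - [[0,-1,0],0,0]
    - [[0,0,0],0,0]

```text
t: 13.75
ee_pos: [0.3548, 0.0385, 0.2659]
tool_rot: [0.366, 0.605, 0.366, -0.605]
force: [2.0, 0.3, -0.6]
grip_width: -0.001
```

```bash
python3 -c "
from h import *
report()
for c in ['side','top']:
  s=snap(c,c+'10')
  for l in ['case','lid_edge','lid_hinge','bottle','tin']: print(l,[(p,incase(x).round(1)) for p,x in find(s,l)])
"
```

```text
t 13.75 tcp case mm [-157.5    1.4  261.9] F case [ 1.6  1.2 -0.6] grip -0.0
tool axes in case (cols x,y,z)
 [[ 0.  1. -0.]
 [ 0. -0. -1.]
 [-1.  0. -0.]]
case [(0.63, array([83. ,  1.5, 56.1]))]
lid_edge [(0.61, array([-88.2,   0.2,  82.3]))]
lid_hinge [(0.58, array([84.4, -0.2, 56.5]))]
bottle [(0.82, array([  44.3, -260.3,   -3.4]))]
tin [(0.66, array([-75.9, 265.3,  -2.2]))]
case []
lid_edge []
lid_hinge []
bottle [(0.77, array([  45. , -255.2,   -1.5]))]
tin []
```

View pics/side10.png

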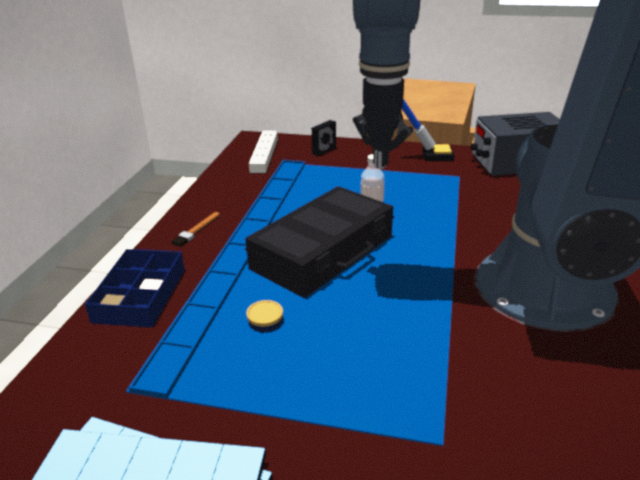

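View pics/top10.png

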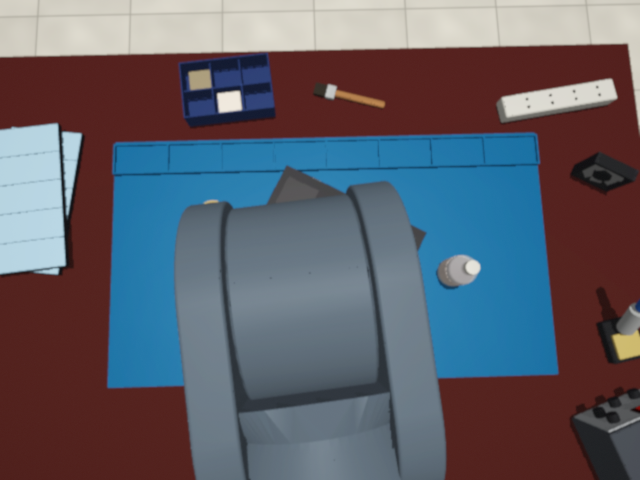

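```bash
python3 -c "
from h import *
print(robot.job_done())"
```

```text
the job is handed in; nothing more can be done
None
```

The case is packed and handed in at about 14 s of the 53 s allowed. I folded the inner cover flat with the shut fingertips from its outer side. I then swung the lid over from behind and pressed it shut.

**Cover:** before I moved the lid, its free edge measured at case z of about 50 mm, which is flat.

**Lid:** its free edge measured at (-88, 0, 82) mm in the case frame against a nominal (-85, 0, 84) mm, so it is shut within the camera error.

**Surroundings:** the last side picture shows the case level. The lid points, bottle and tin are all within about 5 mm of where they started.

**Checks that failed or disagreed:**
- The final press on the lid peaked at about 85 N on the wrist. That is below the 120 N limit but harder than I meant; I backed off at once.
- In the last side picture the network's "case" result landed on the lid hinge, so I ignored it. The last side reading before it put the case within 1 mm of its start.
- In the last top picture the arm hid the case and most of the tin, so those rest on the side camera alone.
- The screwdriver was under the shut lid and could not be checked at the end.

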